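# Roll the glazed texture roller to the green groove of its drying track

## Robot

A 6-joint arm with a two-finger parallel gripper is mounted at the origin on the work surface. World frame = base frame: x ahead of the robot, y to its left, z up, the work surface at z = 0. Lengths are in mm, angles in rad, forces in N, time in s.
With the tool pointing down it reaches from about 400 to 925 mm from the base axis. Payload 12.5 kg.
Tool frame: the origin (TCP) lies where the fingers leave the gripper's body, on its centre line; the fingertips stand 78 mm ahead of it and the grasp point (between the pads) lies 59 mm ahead of it (env.nose_length is the distance from the TCP to the fingertips, in mm); z points along the fingers, y is the line along which they close (so a half turn about z gives the same grasp; the last joint's range is limited). The gripper opens to 95 mm and grips with 3 to 60 N. Pads are 20 mm wide; open, the fingers measure 119 mm over their backs; the gripper's body (75 mm by 180 mm) begins 59 mm behind the grasp point.
Start: joints at [-1.336, 0.491, 1.559, -0, 1.092, -0.106], TCP at [208.922, -589.058, 292.261] pointing down, gripper open.
Joint ranges: [-3.1, 3.1], [-0.84, 2.19], [0.05, 2.79], [-1.13, 4.28], [0.06, 2.93], [-2.69, 2.69]. Speed limits (rad/s): [2.22, 2.22, 2.79, 3.14, 3.14, 3.14].

## Interface

Orientations are given as [roll, pitch, yaw] about the fixed x, y, z axes, in that order (R = Rz(yaw) Ry(pitch) Rx(roll)).
In Python, from cell import env gives the robot as it stands. The module is installed in compiled form; this text tells all that it offers.
- The arm moves only by the tool send_rows, never from a script. Its argument "series" is text: rows parted by semicolons, each of 6 numbers parted by spaces: the shift along the tool's x, y, z as a fraction of full scale, then the turn, a rotation vector about the tool's x, y, z as a fraction of full scale. A call has 1 to 5 rows; each row shifts and turns the commanded pose from where the row before left it, along the tool's axes as they then stand; what a row does not reach is not made up. Full scale, the value 1, is 60 mm for a shift and 10 degrees for a turn. A row lasts 1/8 s, in which the tool goes at most 62.5 mm and 10.7 degrees, less where a joint would pass 70% of its speed; a pose out of reach is approached as far as the arm can. A call with a number of a shift or a turn outside -1 to 1 is refused whole. A call with a gripper value outside its range is refused whole. "fingers" is the opening, from 0 (shut) to 1 (fully open), set as the call begins (left out, the last holds). The fingers move at their own pace and stop on an object; the grip force is fixed at half the most. Time passes only in rows, so rows that do not move let the fingers close. It gives the time, the measured TCP pose, the force, the opening and the grip force at its end, in the units of the state.
- env.state(): the state, without advancing time (a new reading comes with each control period).
- env.read_camera(name): name is "scene" or "top"; returns a dict with "color" (384x512x3 uint8, red, green, blue), "z_map" (384x512 float32, mm along the optical axis (not along the pixel's ray), 0 where there is no reading), "fovy" (degrees; the focal length in pixels is half the picture's height over the tangent of half this angle, whatever the lens; pixels are square), "cx", "cy" (the principal point, pixels), "R" (3x3) and "t" (3): a world point X has camera coordinates R X + t. Camera axes: x right, y down, z forward; pixel columns grow to the right and rows downward; lengths in mm; the calibration is good to about 2 mm. A picture is of the moment at which its call begins.
- env.job_done(): hands the job in; it is judged then, once.
The state is a dict: "t": time; "joints": joint angles; "qvel": joint speeds; "tau": joint torques, N m; "eef_pos": TCP position; "tcp_rot": TCP orientation; "ft_force": force on the tool from outside, world axes, zero at the start; "moment": the same for the moment, N m; "opening": opening from 0.0 (shut) to 1.0 (fully open); "grip_force": force on a finger pad.
Only numpy, scipy, OpenCV 4.12 (cv2) and the standard library are available. Lean on these libraries where they do the work, as an engineer would, in place of code of your own. Each camera call takes 0.05 s, during which the arm holds its last target. There are 200 camera calls.

## Task

Take the paddle out of its rest and use its blade to roll the freshly glazed blue-and-white clay roller gently along the drying track, until it lies settled in the groove marked by the green clip; only the paddle may touch the roller, and it must stay on the track. Then stand the paddle back, fully home in its rest, let go of it, and leave the other things on the table where they are.

Things in the scene. Friction and masses are not known exactly. Their poses are not given: they have to be found in the camera images.
- track: Fixed wooden track 365 mm long (y, the rolling direction), 110 mm wide (x); origin: centre of its underside. Pale floor 20 mm high between side rails (inner faces x = +-43 mm, tops at 28 mm); a strip 8 mm wide, top at 26 mm, across each end. Four dark grooves 20 mm wide cross it at y = -127.5, -42.5, 42.5, 127.5 mm. A roller pushed to within 10 mm of a groove's centre drops in and stays.
- roller: Glazed clay cylinder, white with blue bands, diameter 40 mm, length 80 mm, about 0.18 kg. Origin at its centre, x along its axis, across the track. Centre 37.3 mm high in a groove, 40 mm on the floor, where it stops soon after a slow push ends. Starts in the groove that has no clip. Wet glaze: fingers and arm must not touch it.
- clip_green: Green plastic clip fixed on the track's +x rail: marks the groove where the roller must go. Origin NOT on the clip but at that groove's centre, on the track's centre line, at table height; axes as the track's. The clip, 34 x 24 mm, lies 47 to 81 mm from there along +x, top at 46 mm.
- clip_orange: Orange clip of the same form at another groove (to be ignored); origin likewise at that groove.
- clip_white: White clip of the same form at another groove (to be ignored); origin likewise at that groove.
- paddle: Loose upright paddle, 150 mm tall, 0.11 kg. Origin: centre of the blade's lower edge, z up along the handle. Blue slippery blade 60 mm wide (x), 12 mm thick (y), 0 to 75 mm high; pale wooden handle 26 mm wide (x), 18 mm thick (y), 75 to 150 mm high, best gripped across its thickness from above. Both faces alike. Starts standing in its rest.
- rest: Fixed wooden block, 110 x 60 mm, 41 mm tall, origin: centre of its underside, with a slot open at the top, 78 mm long (x), 18 mm wide (y), 35 mm deep; the slot floor is 6 mm high, where the paddle's lower edge stands when home. Left or right of the track.
- pot: Bystander: terracotta cup 90 mm wide, 75 mm tall, on the side of the track away from the rest. Origin under it.
- bird: Bystander: small terracotta bird whistle, 67 mm tall. Origin under it.
- glaze1: Bystander: glaze jar with yellow cap, 54 mm wide, 70 mm tall. Origin under it.
- glaze2: Bystander: glaze jar with red cap, 54 mm wide, 70 mm tall. Origin under it.
- tub: Bystander: white bowl 90 mm wide, 60 mm tall. Origin under it.
- shaper: Bystander: modelling spatula 160 mm long, lying on the table. Origin under it.
Mind the look-alikes: they are no part of the job. What is shaped like the roller but orange or turquoise is not meant.

How it is judged:
By the outcome, as a careful person would: the job done as asked, in the order asked, and still so for the second after the job is handed in, with the robot touching nothing.
It also fails if it takes over 64 s, if anything falls off the work surface, if the arm or the gripper's body presses on something with over 40 N, if the wrist force passes 120 N, or if a joint passes its speed limit or range.

## Working session

There is one attempt and no reset: what is moved stays moved. The work goes in short steps, Python scripts to look and compute and a tool call to move; the robot and the scene stay as the last step left them, time stands still between calls to the robot, and variables do not carry over. Pictures are saved under pics/ and viewed, at most 10 in all, crops included, and the job is handed in when it is done.

Besides the shell and the picture viewer there is one more tool, called after ">>>" as a command line: name --argument value ..., lists and objects as JSON in quotes. send_rows: Moves the arm, as the interface text tells. Shift numbers are shares of 60 mm and turn numbers shares of 10 degrees, none past 1 either way. Its arguments: {"type":"object","properties":{"series":{"type":"string"},"fingers":{"type":"number"}},"required":["series"]}

```bash
mkdir -p pics
cat > h.py <<'E'
from cell import env
import numpy as np, cv2
from scipy.spatial.transform import Rotation as Ro
def cam(n):
    d=env.read_camera(n); d['f']=192/np.tan(np.radians(d['fovy'])/2); return d
def world(d):
    v,u=np.mgrid[0:384,0:512]; z=d['z_map']
    P=np.stack([(u-d['cx'])/d['f']*z,(v-d['cy'])/d['f']*z,z],-1)
    return (P-np.array(d['t']))@np.array(d['R'])
def ray(d,u,v,h):
    R=np.array(d['R']);c=-R.T@np.array(d['t']);r=R.T@np.array([(u-d['cx'])/d['f'],(v-d['cy'])/d['f'],1])
    return c+r*(h-c[2])/r[2]
def save(im,n,s=1):
    cv2.imwrite('pics/'+n,cv2.resize(im[:,:,::-1],None,fx=s,fy=s,interpolation=cv2.INTER_CUBIC))
E
python3 - <<'E'
from h import *
s=env.state();print(s['eef_pos'],s['tcp_rot'],s['t'],env.nose_length)
a=cam('top');b=cam('scene')
for d in(a,b):print(d['fovy'],d['cx'],d['cy'],-np.array(d['R']).T@d['t'])
save(a['color'],'top.png',1.5);save(b['color'],'scene.png',1.5)
E
```

```text
[ 208.88210013 -588.88632224  291.64434852] [-3.14046840e+00 -1.22791577e-04  3.40759653e-01] 0.0 77.60000000000001
49.045805944038506 261.6934986588481 195.42953936084723 [ 313.03585893    2.47894757 1146.75402721]
46.779672921329364 251.3547250835224 189.18736238376346 [ 952.75904776 -490.47638164 1012.93124453]
```

View pics/top.png

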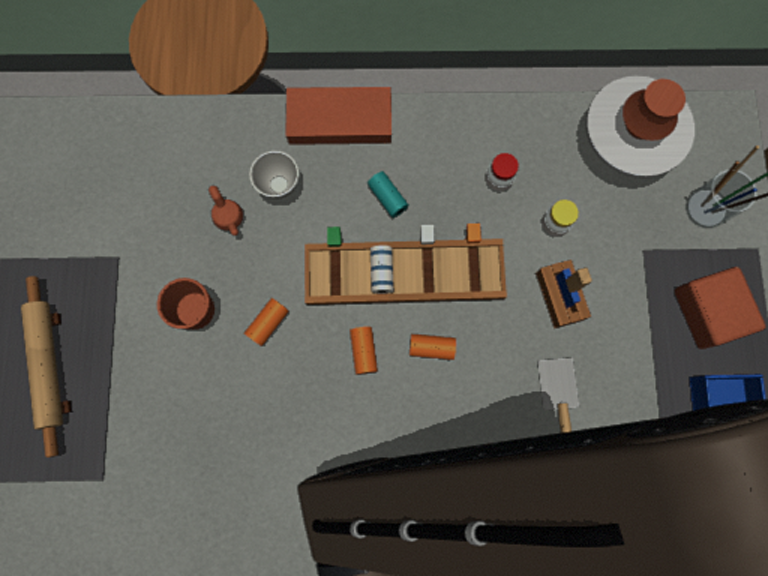

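View pics/scene.png

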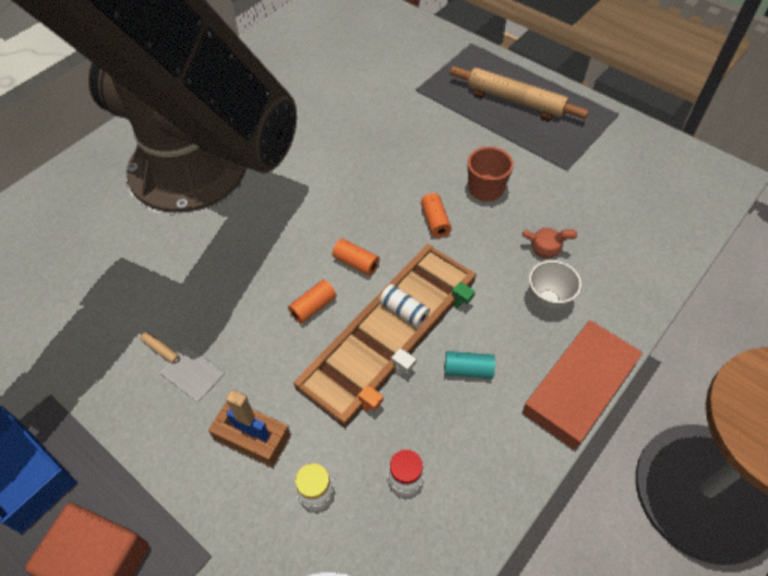

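The top view shows the roller candidates. The blue-and-white one lies in the clipless track groove at (381,269). The orange ones at (267,322), (363,350) and (433,346) and the turquoise one at (388,193) are look-alikes by colour and lie off the track. The green clip is at (334,236), one groove to the left (+y) of the roller. The paddle stands in its rest at (570,288); the spatula at (558,385) is not the paddle. Next I'll measure these and check a crop.

```bash
cat > meas.py <<'E'
from h import *
def rect(P):
    (c,wh,a)=cv2.minAreaRect(P[:,:2].astype(np.float32)); return np.round(c,1),np.round(wh,1),round(a,2),len(P)
def pts(names=('top','scene')):
    return {n:(lambda d:(d,world(d)))(cam(n)) for n in names}
def box(W,x0,x1,y0,y1,z0,z1):
    return (W[...,0]>x0)&(W[...,0]<x1)&(W[...,1]>y0)&(W[...,1]<y1)&(W[...,2]>z0)&(W[...,2]<z1)
E
python3 - <<'E'
from meas import *
for n,(d,W) in pts().items():
    print(n)
    hsv=cv2.cvtColor(d['color'],cv2.COLOR_RGB2HSV)
    if n=='top':
        for nm,u,v,h in [('trackTL',305,243,28),('trackTR',504,240,28),('trackBR',506,299,28),('trackBL',305,305,28),('roller',381,269,50),('hand',583,276,156),('rest',564,293,41),('green',334,236,46)]:
            print(nm,ray(d,u/1.5,v/1.5,h).round(1), W[int(v/1.5),int(u/1.5)].round(1))
        save(d['color'][140:240,190:420],'crop.png',3.4)
    brown=(hsv[...,0]<22)&(hsv[...,1]>80)
    m=box(W,300,620,-200,220,18,34)&brown
    k,l,st,_=cv2.connectedComponentsWithStats(m.astype(np.uint8)); i=1+np.argmax(st[1:,4]); print('track',rect(W[l==i]),np.median(W[l==i][:,2]))
    m=box(W,250,600,-420,-150,34,46)&brown
    k,l,st,_=cv2.connectedComponentsWithStats(m.astype(np.uint8)); i=1+np.argmax(st[1:,4]); print('rest',rect(W[l==i]),np.median(W[l==i][:,2]),cv2.boxPoints(cv2.minAreaRect(W[l==i][:,:2].astype(np.float32))).round(0).tolist())
    m=box(W,250,600,-420,-150,148,165); print('handle top',rect(W[m]),np.median(W[m][:,2]))
    m=box(W,250,600,-420,-150,90,165); print('handle',rect(W[m]))
    for nm,lo,hi in(('green',50,85),('orange',5,16)):
        m=box(W,380,520,-200,220,40,54)&(hsv[...,0]>lo)&(hsv[...,0]<hi)&(hsv[...,1]>120); print(nm,rect(W[m]))
    m=box(W,340,470,-80,130,48,66); print('rollertop',rect(W[m]))
E
```

```text
top
trackTL [633.5 141.5  28. ] [641.2 145.8   1. ]
trackTR [ 633.9 -224.5   28. ] [ 641.5 -229.9    1.6]
trackBR [ 523.2 -222.3   28. ] [ 5.294e+02 -2.270e+02  3.000e-01]
trackBL [518.  140.5  28. ] [523.5 144.5   3. ]
roller [577.1   3.   50. ] [576.1   2.9  58.2]
hand [ 535.  -323.4  156. ] [ 535.2 -321.9  155.5]
rest [ 530.1 -324.5   41. ] [ 528.5 -320.9   53.6]
green [640.7  87.   46. ] [641.5  88.8  46.7]
track (array([571.7, -28.7]), array([ 97.1, 342.5]), 0.24, 2931) 21.703477762232314
rest (array([ 532.5, -326. ]), array([109.8,  61.6]), 15.16, 574) 41.35978075446459 [[471.0, -311.0], [488.0, -370.0], [594.0, -341.0], [577.0, -282.0]]
handle top (array([ 536.3, -324.3]), array([26. , 18.3]), 14.56, 82) 155.83003218102638
handle (array([ 536.2, -324.3]), array([26.2, 18.5]), 14.89, 182)
green (array([0., 0.]), array([0., 0.]), 0.0, 0)
orange (array([443.9,  51.8]), array([348.5,  84.7]), 76.32, 251)
rollertop (array([415.6,  39.2]), array([0., 0.]), 0.0, 1)
scene
track (array([572.4, -98.7]), array([ 94.6, 202.7]), 0.15, 1360) 20.03035452009903
rest (array([ 534.4, -327.7]), array([111.2,  61.3]), 14.8, 728) 39.41101796116317 [[473.0, -312.0], [488.0, -372.0], [596.0, -343.0], [580.0, -284.0]]
handle top (array([ 538.5, -326.2]), array([26. , 19.1]), 13.1, 104) 154.16890054211632
handle (array([ 538.8, -326.4]), array([26.6, 19.5]), 14.88, 257)
green (array([0., 0.]), array([0., 0.]), 0.0, 0)
orange (array([445. ,  49.4]), array([343.9,  75.7]), 76.38, 51)
rollertop (array([0., 0.]), array([0., 0.]), 0.0, 0)
```

View pics/crop.png

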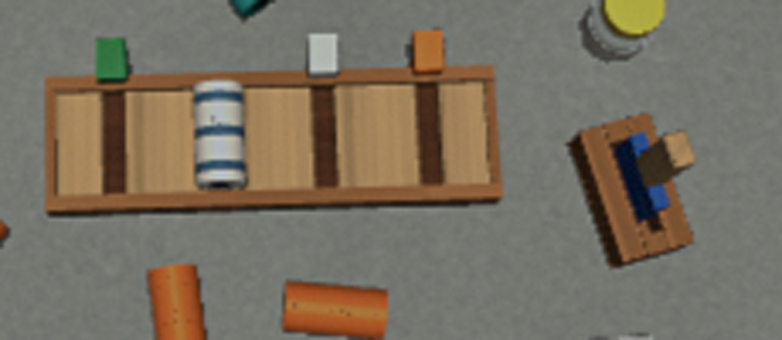

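The crop confirms it: the banded blue-and-white roller is in the only groove without a clip, and the green clip is at the next groove to the left. The paddle's blue blade and wooden handle are in the rest. Moving above the handle.

>>> send_rows --series "0.8 -0.28 0 0 0 0; 0.85 -0.3 0 0 0 0; 0.85 -0.3 0 0 0 0; 0.85 -0.3 0 0 0 0; 0.85 -0.3 0 0 0 0" --fingers 1

```text
t: 0.82
eef_pos: [417.9, -419.9, 292.2]
tcp_rot: [3.142, 0.0, 0.341]
ft_force: [1.0, -0.9, 0.1]
opening: 1.003
grip_force: 0.0
```

>>> send_rows --series "0.85 -0.3 0 0 0 0; 0.85 -0.3 0 0 0 0; 0.7 -0.23 0 0 0 0; 0 0 0 0 0 0.46; 0 0 0 0 0 0"

```text
t: 1.45
eef_pos: [536.0, -325.7, 292.0]
tcp_rot: [-3.141, 0.0, 0.262]
ft_force: [0.8, 0.0, -0.1]
opening: 1.002
grip_force: 0.0
```

```bash
cat > go.py <<'E'
from h import *
def go(x,y,z,yawdeg):
    s=env.state();M=Ro.from_euler('xyz',s['tcp_rot'])
    T=Ro.from_euler('xyz',[np.pi,0,np.radians(yawdeg)])
    rv=(M.inv()*T).as_rotvec(degrees=True)
    dt=M.inv().apply(np.array([x,y,z])-s['eef_pos'])
    print('t',s['t'],'pos',s['eef_pos'].round(1),'yaw',np.degrees(s['tcp_rot']).round(2),'shift/60',(dt/60).round(3),'turn/10',(rv/10).round(3),'F',np.round(s['ft_force'],1),s['opening'])
E
python3 - <<'E'
from go import *; from meas import *
go(537.5,-325.3,189,14.9)
for n,(d,W) in pts(('top','scene')).items():
    hsv=cv2.cvtColor(d['color'],cv2.COLOR_RGB2HSV)
    br=(hsv[...,0]<22)&(hsv[...,1]>80)
    m=box(W,490,660,-250,170,12,31)&br
    m=cv2.morphologyEx(m.astype(np.uint8),cv2.MORPH_CLOSE,np.ones((5,5)))
    k,l,st,_=cv2.connectedComponentsWithStats(m); i=1+np.argmax(st[1:,4]); sel=(l==i)&box(W,490,660,-250,170,12,31); print(n,'track',rect(W[sel]))
    m=box(W,510,640,-60,120,44,66); l=(hsv[...,0]>0); print('roller',rect(W[m&box(W,535,615,-60,120,44,66)]))
    m=(hsv[...,0]>50)&(hsv[...,0]<85)&(hsv[...,1]>100)&box(W,600,690,20,150,40,55); print('green',rect(W[m]))
E
```

```text
t 1.45 pos [ 536.  -325.7  292. ] yaw [-1.7999e+02  2.0000e-02  1.5000e+01] shift/60 [2.500e-02 1.000e-03 1.717e+00] turn/10 [-0.001  0.002  0.01 ] F [ 0.8  0.  -0.1] 1.0017178603220762
top track (array([580.7, -39.6]), array([113. , 364.7]), 0.73, 3507)
roller (array([592.7,   3. ]), array([44.2, 38.1]), 1.25, 189)
green (array([642. ,  88.9]), array([22. , 34.6]), 89.51, 108)
scene track (array([589.7, -40.1]), array([129.1, 368.3]), 1.18, 4242)
roller (array([577.9,   0.7]), array([37.7, 74.1]), 89.31, 339)
green (array([645.1,  86.6]), array([25.5, 31.9]), 88.66, 100)
```

>>> send_rows --series "0.025 0 0.6 0 0 0; 0 0 0.6 0 0 0; 0 0 0.52 0 0 0; 0 0 0 0 0 0"

```text
t: 2.05
eef_pos: [536.3, -325.9, 187.3]
tcp_rot: [-3.139, 0.002, 0.261]
ft_force: [0.2, 0.2, 0.6]
opening: 1.001
grip_force: 0.0
```

>>> send_rows --series "0 0 0 0 0 0; 0 0 0 0 0 0; 0 0 0 0 0 0; 0 0 0 0 0 0; 0 0 0 0 0 0" --fingers 0

```text
t: 2.68
eef_pos: [537.3, -325.7, 189.2]
tcp_rot: [3.141, -0.0, 0.261]
ft_force: [-0.4, -0.7, -0.5]
opening: 0.533
grip_force: 0.0
```

>>> send_rows --series "0 0 0 0 0 0; 0 0 0 0 0 0; 0 0 -0.1 0 0 0; 0 0 -0.2 0 0 0; 0 0 -0.3 0 0 0"

```text
t: 3.3
eef_pos: [537.2, -325.6, 226.0]
tcp_rot: [-3.141, 0.0, 0.261]
ft_force: [0.1, -0.1, -1.0]
opening: 0.187
grip_force: 30.0
```

>>> send_rows --series "0 0 -0.5 0 0 0; 0 0 -0.7 0 0 0; 0 0 0 0 0 0; 0 0 0 0 0 0"

```text
t: 3.8
eef_pos: [537.0, -325.5, 297.2]
tcp_rot: [3.142, 0.0, 0.261]
ft_force: [-0.1, 0.5, -0.6]
opening: 0.189
grip_force: 30.0
```

Run:
```python
from go import *; from meas import *
go(537.5,-325.3,189,14.9)
for n,(d,W) in pts(('scene','top')).items():
    hsv=cv2.cvtColor(d['color'],cv2.COLOR_RGB2HSV)
    m=(hsv[...,0]>100)&(hsv[...,0]<130)&(hsv[...,1]>120)&box(W,480,600,-380,-270,30,250)
    P=W[m];print(n,len(P));
    if len(P): print(np.percentile(P[:,2],[1,5,50,95,99]).round(1),rect(P))
    if n=='scene': save(d['color'][180:350,60:330],'held.png',2.8)
```

```text
t 3.8 pos [ 537.  -325.5  297.2] yaw [180.     0.    14.93] shift/60 [ 0.009 -0.     1.803] turn/10 [0.    0.    0.003] F [-0.1  0.5 -0.6] 0.18943189532897398
scene 339
[112.1 115.4 150.9 180.6 182.2] (array([ 541.7, -331.4]), array([60.1, 18.3]), 24.62, 339)
top 0
```

View pics/held.png

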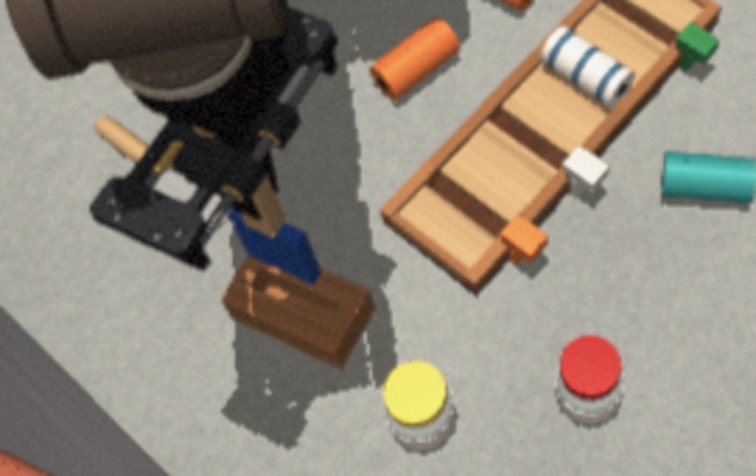

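The paddle is held upright with the blade clear of the rest; its lower edge is about 187 mm below the TCP. Moving to the track, on the −y side of the roller.

>>> send_rows --series "0.2 -0.4 0 0 0 0; 0.3 -0.67 0 0 0 0; 0.3 -0.67 0 0 0 0; 0.3 -0.67 0 0 0 0; 0.3 -0.67 0 0 0 0"

```text
t: 4.53
eef_pos: [570.8, -124.1, 296.1]
tcp_rot: [-3.141, 0.001, 0.26]
ft_force: [0.5, -0.1, -1.7]
opening: 0.189
grip_force: 30.0
```

>>> send_rows --series "0.25 -0.6 0 0 0 0; 0.15 -0.38 0 0 0 0.3; 0 0 0 0 0 0.6; 0 0 0 0 0 0.52; 0 0 0 0 0 0"

```text
t: 5.15
eef_pos: [578.7, -62.4, 296.2]
tcp_rot: [-3.141, 0.002, 0.013]
ft_force: [0.5, -0.8, -1.2]
opening: 0.189
grip_force: 30.0
```

```bash
cat > blade.py <<'E'
from go import *; from meas import *
def blade(x0,x1,y0,y1,z0=20,name=None,crop=None):
    for n,(d,W) in pts(('scene','top')).items():
        hsv=cv2.cvtColor(d['color'],cv2.COLOR_RGB2HSV)
        m=(hsv[...,0]>100)&(hsv[...,0]<130)&(hsv[...,1]>150)&box(W,x0,x1,y0,y1,z0,250)
        m=cv2.erode(m.astype(np.uint8),np.ones((3,3)))>0
        P=W[m]
        if len(P)>30:
            c=np.median(P,0); P=P[np.abs(P-c).max(1)<60]; U,S,V=np.linalg.svd(P-P.mean(0),full_matrices=False)
            print(n,len(P),'min',P.min(0).round(1),'max',P.max(0).round(1),'normal',V[2].round(3),'rms',(S[2]/len(P)**.5).round(2))
        if name and n=='scene':
            a,b,c_,e=crop; save(d['color'][a:b,c_:e],name,2.8)
E
python3 - <<'E'
from blade import *
go(578.5,-62,213,0.8)
blade(520,640,-100,-20,60)
E
```

```text
t 5.15 pos [578.7 -62.4 296.2] yaw [-1.7998e+02  9.0000e-02  7.7000e-01] shift/60 [-0.002 -0.006  1.386] turn/10 [-0.002  0.009 -0.003] F [ 0.5 -0.8 -1.2] 0.18922580298035546
scene 239 min [554.3 -71.9 115.3] max [610.6 -62.2 180.1] normal [-0.025  1.    -0.01 ] rms 1.22
```

>>> send_rows --series "0 0 0.3 0 0 0; 0 0 0.4 0 0 0; 0 0 0.4 0 0 0; 0 0 0.27 0 0 0; 0 0 0 0 0 0"

```text
t: 5.88
eef_pos: [578.6, -62.5, 213.9]
tcp_rot: [-3.141, 0.002, 0.013]
ft_force: [1.0, -1.0, -0.9]
opening: 0.186
grip_force: 30.0
```

>>> send_rows --series "0 -0.15 0 0 0 0; 0 -0.15 0 0 0 0; 0 -0.1 0 0 0 0; 0 -0.05 0 0 0 0; 0 0 0 0 0 0"

```text
t: 6.5
eef_pos: [578.6, -35.2, 214.9]
tcp_rot: [3.141, -0.0, 0.013]
ft_force: [0.2, 0.3, -0.4]
opening: 0.186
grip_force: 30.0
```

Run:
```python
from blade import *
go(578.5,57,214,0.8)
blade(520,640,-80,0,24,'push0.png',(130,280,190,360))
```

```text
t 6.5 pos [578.6 -35.2 214.9] yaw [ 1.7999e+02 -1.0000e-02  7.5000e-01] shift/60 [ 0.019 -1.537  0.015] turn/10 [ 0.001 -0.001 -0.005] F [ 0.2  0.3 -0.4] 0.18574064564128703
scene 186 min [556.1 -43.9  35.6] max [610.3 -34.7  98.7] normal [-0.017  1.    -0.016] rms 1.27
```

View pics/push0.png

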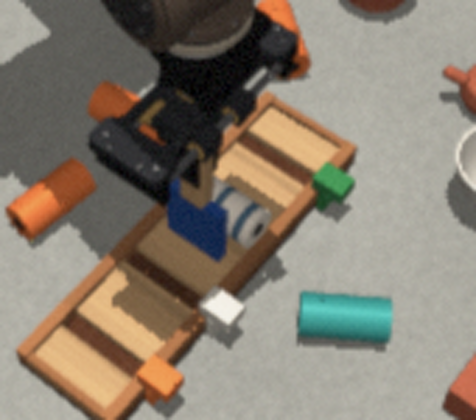

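The blade (centre 200,220 in the crop) is upright inside the rails, just behind the roller. Pushing slowly.

>>> send_rows --series "0 -0.06 0 0 0 0; 0 -0.06 0 0 0 0; 0 -0.05 0 0 0 0; 0 -0.05 0 0 0 0; 0 -0.05 0 0 0 0"

```text
t: 7.22
eef_pos: [578.4, -19.3, 214.9]
tcp_rot: [3.141, -0.0, 0.013]
ft_force: [-0.6, -2.2, -1.2]
opening: 0.189
grip_force: 30.0
```

>>> send_rows --series "0 -0.05 0 0 0 0; 0 -0.05 0 0 0 0; 0 -0.05 0 0 0 0; 0 -0.05 0 0 0 0; 0 -0.05 0 0 0 0"

```text
t: 7.85
eef_pos: [578.1, -4.1, 214.8]
tcp_rot: [3.142, 0.0, 0.013]
ft_force: [-0.5, 0.2, -0.8]
opening: 0.189
grip_force: 30.0
```

>>> send_rows --series "0 -0.05 0 0 0 0; 0 -0.05 0 0 0 0; 0 -0.05 0 0 0 0; 0 -0.05 0 0 0 0; 0 -0.05 0 0 0 0"

```text
t: 8.48
eef_pos: [578.0, 10.9, 214.8]
tcp_rot: [3.141, -0.0, 0.013]
ft_force: [-0.3, 0.1, -1.0]
opening: 0.187
grip_force: 30.0
```

```bash
cat >> blade.py <<'E'
def roller():
    for n,(d,W) in pts(('scene','top')).items():
        hsv=cv2.cvtColor(d['color'],cv2.COLOR_RGB2HSV); m=box(W,535,615,-60,140,44,64)&(hsv[...,1]<90)
        y0=env.state()['eef_pos'][1]+5
        m&=W[...,1]>y0
        P=W[m]
        if len(P)>10: print('roller',n,rect(P),'top y',P[P[:,2]>P[:,2].max()-2][:,1].mean().round(1),'zmax',np.percentile(P[:,2],97).round(1),'ymax',np.percentile(P[:,1],98).round(1))
E
python3 - <<'E'
from blade import *
go(578.5,57,214,0.8); roller(); blade(520,640,-40,60,24)
E
```

```text
t 8.475 pos [578.   10.9 214.8] yaw [179.99  -0.     0.73] shift/60 [ 0.019 -0.768  0.014] turn/10 [ 0.001 -0.    -0.007] F [-0.3  0.1 -1. ] 0.18690025567785365
roller scene (array([595.7,  43.2]), array([27.1, 54.4]), 60.09, 84) top y 33.8 zmax 60.9 ymax 52.3
scene 184 min [556.5   2.4  31.4] max [610.7   8.7  99.1] normal [-0.021  1.    -0.004] rms 1.12
```

>>> send_rows --series "0 -0.05 0 0 0 0; 0 -0.05 0 0 0 0; 0 -0.05 0 0 0 0; 0 -0.05 0 0 0 0; 0 -0.05 0 0 0 0"

```text
t: 9.3
eef_pos: [577.8, 25.9, 214.8]
tcp_rot: [3.142, 0.0, 0.013]
ft_force: [-0.2, 0.3, -1.1]
opening: 0.186
grip_force: 30.0
```

>>> send_rows --series "0 -0.05 0 0 0 0; 0 -0.05 0 0 0 0; 0 -0.05 0 0 0 0; 0 -0.04 0 0 0 0; 0 -0.03 0 0 0 0"

```text
t: 9.93
eef_pos: [577.6, 39.1, 214.8]
tcp_rot: [3.142, 0.0, 0.013]
ft_force: [0.8, 0.7, -0.6]
opening: 0.187
grip_force: 30.0
```

Run:
```python
from blade import *
go(578.5,57,214,0.8); roller()
```

```text
t 9.925 pos [577.6  39.1 214.8] yaw [179.99   0.     0.73] shift/60 [ 0.019 -0.299  0.013] turn/10 [ 0.001  0.    -0.007] F [ 0.8  0.7 -0.6] 0.18702479112656753
roller scene (array([593.5,  64.1]), array([34.6, 42.1]), 88.74, 82) top y 62.3 zmax 61.1 ymax 79.9
```

>>> send_rows --series "0 -0.05 0 0 0 0; 0 -0.05 0 0 0 0; 0 -0.05 0 0 0 0; 0 -0.04 0 0 0 0; 0 -0.04 0 0 0 0"

```text
t: 10.65
eef_pos: [577.4, 52.9, 214.8]
tcp_rot: [3.141, -0.0, 0.013]
ft_force: [-0.2, -0.1, -0.6]
opening: 0.187
grip_force: 30.0
```

>>> send_rows --series "0 -0.04 0 0 0 0; 0 -0.03 0 0 0 0; 0 0 0 0 0 0; 0 0 0 0 0 0; 0 0 0 0 0 0"

```text
t: 11.28
eef_pos: [577.4, 56.8, 214.8]
tcp_rot: [3.141, -0.0, 0.013]
ft_force: [-0.3, -0.7, -1.4]
opening: 0.186
grip_force: 30.0
```

Run:
```python
from blade import *
go(578.5,0,214,0.8); roller()
```

```text
t 11.275 pos [577.4  56.8 214.8] yaw [179.99  -0.     0.72] shift/60 [0.007 0.947 0.013] turn/10 [ 0.001 -0.    -0.008] F [-0.3 -0.7 -1.4] 0.1859560586018596
roller scene (array([591.1,  86.8]), array([33.2, 48.2]), 85.19, 96) top y 82.3 zmax 58.2 ymax 101.8
```

The roller's top dropped about 3 mm, so it's in the groove. Backing off, lifting and checking.

>>> send_rows --series "0 0.1 0 0 0 0; 0 0.3 0 0 0 0; 0 0.4 0 0 0 0; 0 0.2 -0.3 0 0 0; 0 0 -0.5 0 0 0"

```text
t: 12.0
eef_pos: [577.8, -5.2, 262.6]
tcp_rot: [3.142, 0.002, 0.011]
ft_force: [-0.1, -0.3, -0.3]
opening: 0.187
grip_force: 30.0
```

>>> send_rows --series "0 0 -0.57 0 0 0; 0 0.5 0 0 0 0; 0 0.8 0 0 0 0; 0 0.8 0 0 0 0; 0 0.8 0 0 0 0"

```text
t: 12.62
eef_pos: [579.8, -179.7, 297.1]
tcp_rot: [3.141, -0.0, 0.012]
ft_force: [0.8, 0.0, -1.1]
opening: 0.19
grip_force: 30.0
```

>>> send_rows --series "0 0.6 0 0 0 0; 0 0.4 0 0 0 0; 0 0 0 0 0 -0.5; 0 0 0 0 0 -0.5; 0 0 0 0 0 -0.42"

```text
t: 13.25
eef_pos: [580.9, -237.4, 297.0]
tcp_rot: [-3.141, 0.0, 0.263]
ft_force: [-0.7, -0.1, -1.5]
opening: 0.186
grip_force: 30.0
```

Run:
```python
from blade import *
go(537,-325.5,297.2,14.9)
for n,(d,W) in pts(('top','scene')).items():
    hsv=cv2.cvtColor(d['color'],cv2.COLOR_RGB2HSV)
    m=box(W,535,625,40,140,44,64); print(n,'roller',rect(W[m]),np.percentile(W[m][:,2],97))
    save(d['color'],n+'2.png',1.4)
```

```text
t 13.25 pos [ 580.9 -237.4  297. ] yaw [-1.7999e+02  1.0000e-02  1.5080e+01] shift/60 [-1.088  1.228 -0.004] turn/10 [-0.001  0.001  0.018] F [-0.7 -0.1 -1.5] 0.1858471809715148
top roller (array([581.7,  88.7]), array([86.6, 38.1]), 0.16, 389) 60.65662316415373
scene roller (array([580.7,  84.8]), array([80.8, 38.2]), 0.61, 355) 57.833781223909426
```

View pics/scene2.png

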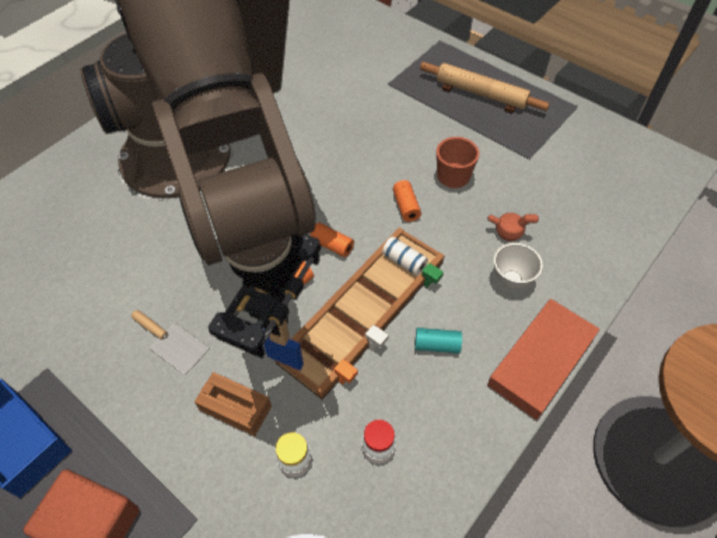

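The roller lies in the groove at the green clip, around (405,255), and the rest's slot at (233,402) is free. Now returning the paddle.

>>> send_rows --series "-0.32 0.35 0 0 0 0; -0.4 0.45 0 0 0 0; -0.3 0.33 0 0 0 0; -0.1 0.1 0 0 0 0.018; 0 0 0 0 0 0"

```text
t: 13.98
eef_pos: [535.1, -325.7, 297.0]
tcp_rot: [-3.141, -0.0, 0.256]
ft_force: [0.3, 0.4, -1.6]
opening: 0.187
grip_force: 30.0
```

Run:
```python
from blade import *
go(535.1,-326,197,14.93)
blade(480,600,-380,-270,60)
```

```text
t 13.975 pos [ 535.1 -325.7  297. ] yaw [-179.99   -0.     14.66] shift/60 [-1.000e-03  6.000e-03  1.667e+00] turn/10 [-0.001 -0.    -0.027] F [ 0.3  0.4 -1.6] 0.1868505184409663
scene 180 min [ 515.9 -337.4  122. ] max [ 567.1 -317.8  180.8] normal [-0.284  0.958 -0.045] rms 1.63
```

>>> send_rows --series "0 0.006 0.3 0 0 -0.027; 0 0 0.4 0 0 0; 0 0 0.2 0 0 0; 0 0 0.1 0 0 0; 0 0 0.1 0 0 0"

```text
t: 14.7
eef_pos: [535.6, -326.0, 231.3]
tcp_rot: [3.141, -0.001, 0.262]
ft_force: [0.0, 0.6, -0.8]
opening: 0.186
grip_force: 30.0
```

>>> send_rows --series "0 0 0.1 0 0 0; 0 0 0.1 0 0 0; 0 0 0.1 0 0 0; 0 0 0.1 0 0 0; 0 0 0.05 0 0 0"

```text
t: 15.32
eef_pos: [535.2, -326.0, 203.6]
tcp_rot: [-3.141, 0.0, 0.262]
ft_force: [0.8, 0.1, -1.5]
opening: 0.191
grip_force: 30.0
```

>>> send_rows --series "0 0 0.04 0 0 0; 0 0 0.02 0 0 0; 0 0 0.02 0 0 0; 0 0 0 0 0 0"

```text
t: 15.82
eef_pos: [535.3, -326.0, 199.3]
tcp_rot: [3.141, -0.0, 0.262]
ft_force: [0.2, 0.1, -0.9]
opening: 0.189
grip_force: 30.0
```

>>> send_rows --series "0 0 0.02 0 0 0; 0 0 0.02 0 0 0; 0 0 0.02 0 0 0; 0 0 0 0 0 0"

```text
t: 16.32
eef_pos: [535.4, -326.1, 197.1]
tcp_rot: [3.14, -0.001, 0.262]
ft_force: [-1.6, 2.3, 13.2]
opening: 0.187
grip_force: 30.0
```

>>> send_rows --series "0 0 0.02 0 0 0; 0 0 0.02 0 0 0; 0 0 0 0 0 0"

```text
t: 16.7
eef_pos: [535.9, -326.4, 197.0]
tcp_rot: [3.138, -0.003, 0.262]
ft_force: [-5.8, 4.0, 31.2]
opening: 0.189
grip_force: 30.0
```

>>> send_rows --series "0 0 -0.03 0 0 0; 0 0 0 0 0 0; 0 0 0 0 0 0"

```text
t: 17.08
eef_pos: [535.8, -326.4, 197.0]
tcp_rot: [3.139, -0.002, 0.262]
ft_force: [-1.9, 0.8, 14.8]
opening: 0.188
grip_force: 30.0
```

>>> send_rows --series "0 0 0 0 0 0; 0 0 0 0 0 0; 0 0 0 0 0 0; 0 0 0 0 0 0; 0 0 0 0 0 0" --fingers 0.6

```text
t: 17.7
eef_pos: [535.3, -326.0, 194.9]
tcp_rot: [-3.142, 0.0, 0.262]
ft_force: [-0.5, 0.5, -0.4]
opening: 0.588
grip_force: 0.0
```

>>> send_rows --series "0 0 -0.1 0 0 0; 0 0 -0.4 0 0 0; 0 0 -0.6 0 0 0; 0 0 -0.6 0 0 0; 0 0 -0.3 0 0 0"

```text
t: 18.32
eef_pos: [535.4, -326.1, 317.6]
tcp_rot: [3.139, -0.002, 0.262]
ft_force: [-0.2, -0.5, -0.5]
opening: 0.602
grip_force: 0.0
```

>>> send_rows --series "-0.6 0 0 0 0 0; -0.8 0 0 0 0 0; -0.8 0 0 0 0 0; -0.8 0 0 0 0 0; -0.4 0 0 0 0 0"

```text
t: 18.95
eef_pos: [336.3, -379.2, 315.7]
tcp_rot: [3.141, -0.0, 0.261]
ft_force: [-0.0, -0.8, 0.6]
opening: 0.598
grip_force: 0.0
```

Run:
```python
from blade import *
go(535.1,-326,197,14.93)
for n,(d,W) in pts(('top','scene')).items():
    hsv=cv2.cvtColor(d['color'],cv2.COLOR_RGB2HSV)
    m=box(W,470,600,-400,-250,140,175); print(n,'handle top',rect(W[m]) if m.any() else None,np.median(W[m][:,2]))
    m=box(W,470,600,-400,-250,90,175); print(n,'handle',rect(W[m]))
    m=box(W,535,625,40,140,44,64); print('roller',rect(W[m]))
    save(d['color'],n+'3.png',1.4)
```

```text
t 18.95 pos [ 336.3 -379.2  315.7] yaw [179.96  -0.    14.95] shift/60 [ 3.429 -0.004  1.979] turn/10 [ 0.004 -0.     0.002] F [-0.  -0.8  0.6] 0.597817969052965
top handle top (array([ 535. , -324.8]), array([25.9, 18.3]), 17.46, 99) 155.11316979748742
top handle (array([ 534.9, -324.8]), array([25.8, 18.6]), 15.64, 180)
roller (array([581. ,  88.3]), array([87.4, 38.9]), 1.86, 415)
scene handle top (array([ 538.1, -327.4]), array([25.8, 19.1]), 18.01, 131) 153.23032075504898
scene handle (array([ 537.8, -327.5]), array([26.7, 19.1]), 18.01, 260)
roller (array([580. ,  84.5]), array([81.7, 37.7]), 2.6, 346)
```

View pics/scene3.png

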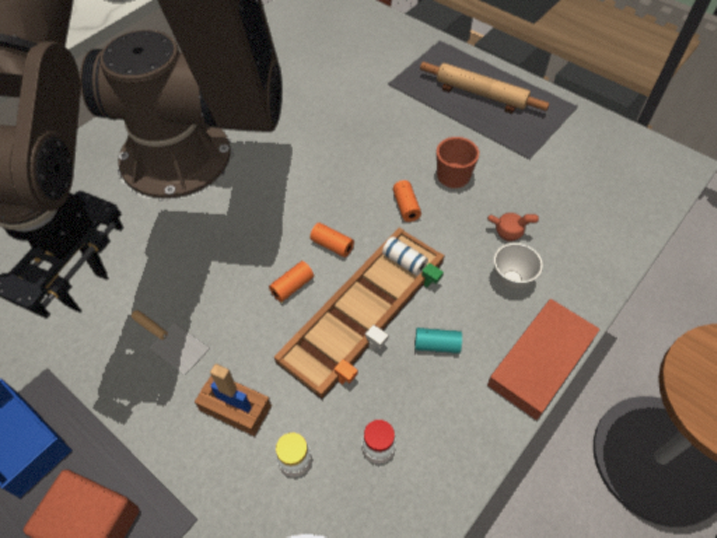

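The paddle stands home in its rest at (225,390), with its top at the same height as at the start. The roller is in the green groove at (405,255), and nothing else has moved. Handing in.

```bash
python3 -c "
from cell import env
print(env.job_done())"
```

```text
the job is handed in; nothing more can be done
None
```

The job is handed in: in the last pictures the blue-and-white roller lies in the green-clip groove, the paddle stands home in its rest and is let go, and nothing else looks moved; it took about 19 s, and no verdict was returned.

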